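# Dock the tall battery pack on the charger

### The arm

A 7-joint arm with a two-finger parallel gripper is mounted at the origin on a cart in front of the work surface, level with it; the furniture and walls round the work are solid. World frame = base frame: x ahead of the robot, y to its left, z up, the work surface at z = 0. Lengths are in m, angles in rad, forces in N, time in s.
With the tool pointing down it reaches from about 0.4 to 0.85 m from the base axis. Payload 4.5 kg.
Tool frame: the origin (TCP) lies midway between the tips of the shut fingers; the grasp point (between the pads) lies 19 mm behind it (ctrl.tcp_to_grasp is the distance from the TCP to the grasp point, in m); z points along the fingers, y is the line along which they close (so a half turn about z gives the same grasp; the last joint's range is limited). The gripper opens to 85 mm and grips with 20 to 120 N. Pads are 22 mm wide; open, the fingers measure 114 mm over their backs; the gripper's body (76 mm by 85 mm) begins 54 mm behind the grasp point. The pads swing forward as they close: fully open they stand 13 mm farther back than shut.
Start: joints at [1.203, 0.689, -0.195, 1.565, 0.157, 0.902, -0.215], TCP at [0.244, -0.575, 0.231] pointing down, gripper open.
Joint ranges: [-3.01, 3.01], [-0.46, 2.08], [-1.47, 1.51], [0.13, 2.56], [-1, 4.14], [0.04, 2.09], [-2.66, 2.66]. Speed limits (rad/s): [2.57, 2.57, 3.14, 3.14, 3.14, 3.14, 3.14].

### API

Orientations are given as a 3x3 rotation matrix whose columns are the frame's x, y, z axes.
In Python, from station import ctrl, jaws, sensors, eyes gives the robot as it stands. Calls block until the motion is done:
- ctrl.goto(position, orientation): joint-space move of the TCP to a pose.
- ctrl.line_to(position, frame=None, v=0.15, force_limit=None): straight line of the TCP; frame=None keeps the orientation; v is the mean speed in m/s. With force_limit (N) it stops when the force on the tool has changed by that much, and returns True; else False.
- ctrl.move_joints(angles): joint-space move.
- jaws.ungrasp() and jaws.close_gripper(): open the fingers fully, or close them until they stop; the grip force is fixed at half the most.
- ctrl.wait(seconds).
- ctrl.ik(position, orientation): joint angles nearest the present ones, or None.
- sensors.observe(): the state.
- eyes.capture(name): name is "side" or "top" or "wrist"; returns a dict with "img" (480x640x3 uint8, blue, green, red), "intrinsics" (3x3 intrinsics, pixels), "world_from_camera" (4x4, takes a point from camera to world coordinates). Camera axes: x right, y up, looking along -z (the intrinsics and any distortion apply to the point x, -y, -z); pixel columns grow to the right and rows downward; lengths in m; the calibration is good to about 2 mm. A picture is of the moment at which its call begins. There is no depth.
A pose or a line that the arm cannot do raises ctrl.PlanningError and nothing moves.
- ctrl.sign_off(): hands the job in; it is judged then, once.
The state is a dict: "t": time; "qpos": joint angles; "qd": joint speeds; "effort": joint torques, N m; "ee_pos": TCP position; "ee_rot": TCP orientation; "ft_force": force on the tool from outside, world axes, zero at the start; "ft_torque": the same for the moment, N m; "width": opening from 0.0 (shut) to 1.0 (fully open); "finger_force": force on a finger pad.
Only numpy, scipy, OpenCV 4.12 (cv2) and the standard library are available. Lean on these libraries where they do the work, as an engineer would, in place of code of your own. Each camera call takes 0.05 s, during which the arm holds its last target. There are 200 camera calls.

### The job

Put the tall cordless-tool battery pack on charge: set it down in the wide open mouth of the charger's rail, slide it along under the two steel lips all the way to the end housing so that the spring catch pops up behind it, and let go. Leave the low battery pack where it stands.

Things in the scene. Friction and masses are not known exactly. Their poses are not given: they have to be found in the camera images.
- pack_tall: Tall black battery pack, 74 mm high, loose, 0.45 kg, upright on the bench. Foot 100 x 76 x 12 mm (x, y, z); on it a body 90 long (x), 40 wide (y), 62 high. Grip the body across its 40 mm (along y), fingertips 40 mm or more above the underside, to clear the charger's lips. Origin: centre of the underside; z up, x lengthwise. Alike end for end: either end may lead.
- pack_low: Low black battery pack: same foot and width as the tall one but only 42 mm high in all. Not used; it stays where it stands. Origin: centre of the underside; z up, x lengthwise.
- charger: Grey charger, fixed, 277 x 150 mm. Origin on the bench; z up, x along the rail towards its end (away from the robot). In its frame (mm): deck top z 16. Flared mouth: 132 wide at x -120, 112 at -18, 90 from x 24 on. Steel lips 58 apart over the foot from x 0 (underside z 38) and 20 to 107 (z 35); tops at most z 46. Housing face x 107, top z 52. Set pack down at x -72, y 0; home is x 57.
- catch (a joint): Charger's spring catch, a 30 mm wide steel wedge in mid-deck: 0 = up (7 mm above the deck), 0.0085 m = pressed flush. In the charger's frame its ramp begins at x -22 mm, its upright back face is at x -1 mm. A pack's foot sliding over presses it down (1 to 2 N); it springs up behind the foot once the pack's centre passes x 49 mm.

How it is judged:
By the outcome, as a careful person would: the job done as asked, in the order asked, and still so for the second after the job is handed in, with the robot touching nothing.
It also fails if it takes over 45 s, if anything falls off the work surface, if the arm or the gripper's body presses on something with over 40 N, if the wrist force passes 120 N, or if a joint passes its speed limit or range.

## Working session

There is one attempt and no reset: what is moved stays moved. The work goes in short steps, each a Python script; the robot and the scene stay as the last script left them, time stands still between calls to the robot, and variables do not carry over. Pictures are saved under pics/ and viewed, at most 10 in all, crops included, and the job is handed in when it is done.

```bash
mkdir -p pics; ls; python3 - <<'E'
from station import ctrl,jaws,sensors,eyes
import cv2,pickle
d={}
for n in("top","side"):
    c=eyes.capture(n);d[n]=c;cv2.imwrite(f"pics/{n}0.png",c["img"]);print(n,c["intrinsics"].tolist(),c["world_from_camera"].round(4).tolist(),[k for k in c])
pickle.dump(d,open("c0.pkl","wb"));print(sensors.observe()["t"])
E
```

```text
pics
top [[607.1659777105274, 0.0, 322.9335500423237], [0.0, 607.1659777105274, 233.40252930442207], [0.0, 0.0, 1.0]] [[-0.0233, 0.99, -0.139, 0.3257], [-0.9996, -0.0256, -0.0148, -0.0997], [-0.0182, 0.1386, 0.9902, 1.4281], [0.0, 0.0, 0.0, 1.0]] ['img', 'intrinsics', 'world_from_camera']
side [[474.9466461118064, 0.0, 321.3594980683398], [0.0, 474.9466461118064, 232.4867637866585], [0.0, 0.0, 1.0]] [[-0.9861, 0.089, -0.1406, 0.3839], [-0.1657, -0.4466, 0.8793, 0.6586], [0.0155, 0.8903, 0.4551, 0.4463], [0.0, 0.0, 0.0, 1.0]] ['img', 'intrinsics', 'world_from_camera']
0.1
```

View pics/top0.png

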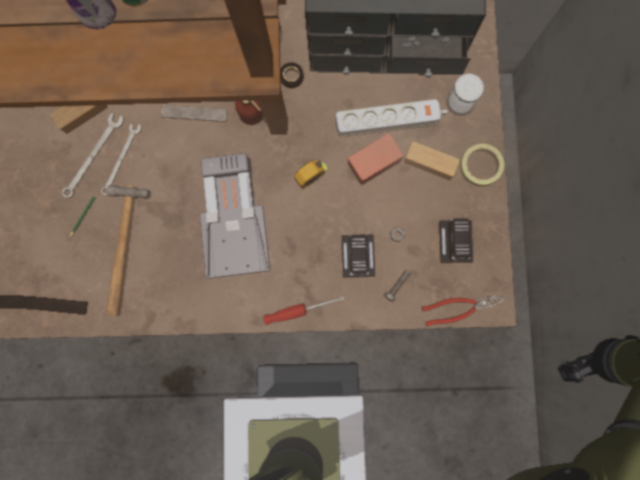

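View pics/side0.png

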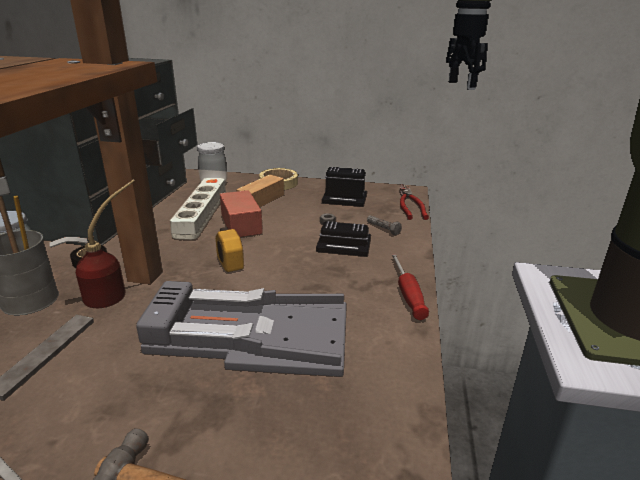

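Top: the tall pack is at about (456,241), since the side view shows the far one as tall. The low pack is at (358,256) and the charger spans (205–268, 155–277). I'll enlarge both areas.

```bash
cat > h.py <<'E'
import numpy as np
def px2w(c,u,v,z):
    K=c["intrinsics"];T=c["world_from_camera"]
    d=T[:3,:3]@np.array([(u-K[0,2])/K[0,0],-(v-K[1,2])/K[1,1],-1]);o=T[:3,3]
    return o+d*(z-o[2])/d[2]
def w2px(c,p):
    K=c["intrinsics"];T=c["world_from_camera"]
    q=T[:3,:3].T@(np.asarray(p,float)-T[:3,3]);q=q*[1,-1,-1]
    return (K@q/q[2])[:2]
E
python3 - <<'E'
import pickle,cv2,numpy as np
im=pickle.load(open("c0.pkl","rb"))["top"]["img"]
a=cv2.resize(im[145:285,190:280],None,fx=4.2,fy=4.2,interpolation=cv2.INTER_CUBIC)
b=cv2.resize(im[210:270,430:480],None,fx=8,fy=8,interpolation=cv2.INTER_CUBIC)
h=588;o=np.zeros((h,a.shape[1]+b.shape[1]+10,3),np.uint8);o[:a.shape[0],:a.shape[1]]=a;o[:480,a.shape[1]+10:]=np.clip(b*1.6,0,255)
print(a.shape,b.shape);cv2.imwrite("pics/crop1.png",o)
E
```

```text
(588, 378, 3) (480, 400, 3)
```

View pics/crop1.png

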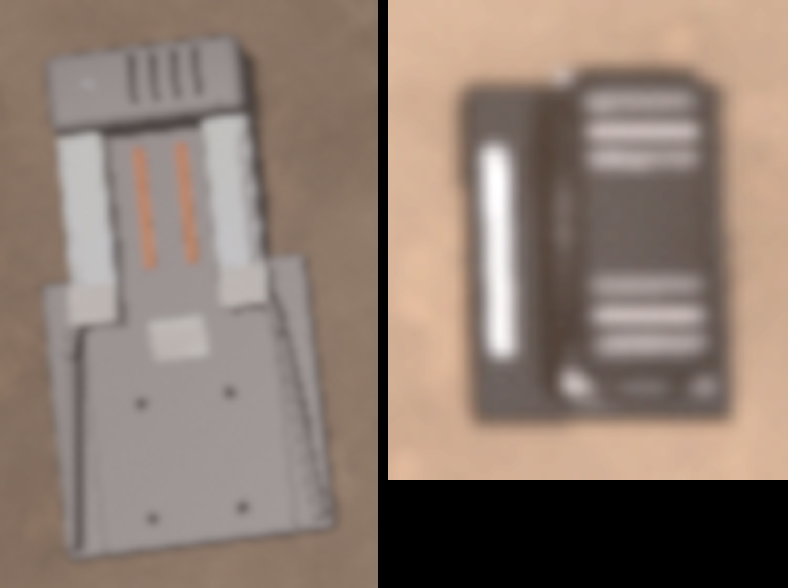

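```bash
cat > fit.py <<'E'
import pickle,numpy as np
from h import *
from scipy.optimize import least_squares
d=pickle.load(open("c0.pkl","rb"));c=d["top"]
def fit(pts,s,off,x0,img=c):
    def f(p):
        cs,sn=np.cos(p[2]),np.sin(p[2]);r=[]
        for (U,V),(x,y,z) in pts:
            uv=np.array([(U+.5)/s-.5+off[0],(V+.5)/s-.5+off[1]])
            r+=list(w2px(c,[p[0]+cs*x-sn*y,p[1]+sn*x+cs*y,z])-uv)
        return r
    o=least_squares(f,x0,loss="soft_l1");print(o.x.round(4),np.degrees(o.x[2]).round(2));print((np.array(f(o.x)).reshape(-1,2)).round(1).tolist());return o.x
m=.001
# charger (x fwd, y left)
ch=[((149.5,119),(.107,0,.052)),((178,317),(-.001,0,.023)),((181,359),(-.022,0,.016)),((144,48),(.157,0,.052)),((204,538),(-.120,0,.010)),((153,128),(.107,0,.042)),((167,277),(.02,0,.042))]
C=fit(ch,4.2,(190,145),[.6,0.1,0])
pk=[((75,88),(.05,.038,.008)),((87,418),(-.05,.038,.008)),((342,412),(-.05,-.038,.012)),((195,100),(.045,.02,.074)),((310,75),(.045,-.02,.074))]
P=fit(pk,8,(430,210),[.5,-.3,0])
pickle.dump((C,P),open("fit.pkl","wb"))
s=d["side"];R=lambda p:np.array([[np.cos(p[2]),-np.sin(p[2]),0],[np.sin(p[2]),np.cos(p[2]),0],[0,0,1]])
for n,p,L in(("C",C,[(-.12,.066,.0),(.107,0,.052),(-.012,0,.02)]),("P",P,[(-.05,.038,0),(.05,.038,0),(-.045,.02,.074),(.045,.02,.074)])):
    for l in L: print(n,l,w2px(s,R(p)@l+[p[0],p[1],0]).round(1))
print("post base",px2w(c,277,133,0),"shelf edge",px2w(c,275,100,.4))
E
python3 fit.py
```

```text
[0.5585 0.1346 0.0941] 5.39
[[0.2, 0.7], [-0.1, 1.1], [0.5, 0.3], [-0.6, -3.1], [-0.5, -0.9], [0.1, -0.4], [0.3, 0.4]]
[ 0.4974 -0.3896 -0.0248] -1.42
[[-0.1, 0.1], [-0.5, 1.0], [0.7, 1.6], [-2.0, -3.9], [1.5, -0.8]]
C (-0.12, 0.066, 0.0) [338.7 372.3]
C (0.107, 0, 0.052) [181.1 300.8]
C (-0.012, 0, 0.02) [265.4 323.9]
P (-0.05, 0.038, 0) [363.1 207. ]
P (0.05, 0.038, 0) [320.7 203.1]
P (-0.045, 0.02, 0.074) [363.6 174. ]
P (0.045, 0.02, 0.074) [324.8 170.8]
post base [0.77583357 0.02773393 0.        ] shelf edge [ 0.71013545 -0.0051875   0.4       ]
```

```bash
cat >> h.py <<'E'
def rot(yaw,s=1):
    a=np.array([np.cos(yaw),np.sin(yaw),0])*s;z=np.array([0,0,-1.]);return np.stack([a,np.cross(z,a),z],1)
def inch(C,x,y=0): # charger frame -> world xy
    c,s=np.cos(C[2]),np.sin(C[2]);return np.array([C[0]+c*x-s*y,C[1]+s*x+c*y])
E
python3 - <<'E'
from station import *
from h import *
import pickle,cv2
C,P=pickle.load(open("fit.pkl","rb"))
print(sensors.observe()["ee_rot"].round(2).tolist())
for s in(1,-1):
    for nm,p,y in(("pick",[*P[:2],.044],P[2]),("up",[*P[:2],.25],P[2]),("set",[*inch(C,-.072),.06],C[2]),("home",[*inch(C,.057),.06],C[2])):
        q=ctrl.ik(p,rot(y,s));print(s,nm,None if q is None else np.round(q,2))
E
```

```text
[[0.92, 0.39, -0.0], [0.39, -0.92, 0.0], [-0.0, -0.0, -1.0]]
1 pick [ 0.61  0.95 -0.04  1.67  0.06  0.53 -1.06]
1 up [ 0.62  0.67 -0.04  1.53  0.03  0.94 -1.03]
1 set [-0.39  0.83  0.07  2.06 -0.22  0.25 -1.61]
1 home [-0.35  0.93  0.1   1.67 -0.15  0.55 -1.64]
-1 pick [ 0.98  1.05 -0.75  1.65  0.93  0.84  1.36]
-1 up [ 1.05  0.82 -0.93  1.5   0.68  1.17  1.55]
-1 set [-0.05  0.87 -0.5   2.05  0.94  0.47  0.39]
-1 home [ 0.11  1.04 -0.8   1.65  0.93  0.88  0.59]
```

```bash
python3 - <<'E'
from station import *
from h import *
import pickle,cv2
C,P=pickle.load(open("fit.pkl","rb"))
ctrl.goto([P[0],P[1],.25],rot(P[2]))
c=eyes.capture("wrist");pickle.dump(c,open("w1.pkl","wb"));cv2.imwrite("pics/w1.png",np.clip(c["img"]*1.6,0,255).astype(np.uint8))
for l in[(.05,.038,0),(-.05,.038,0),(-.05,-.038,0),(.05,-.038,0),(.045,.02,.074),(-.045,.02,.074),(-.045,-.02,.074),(.045,-.02,.074)]:
    print(l,w2px(c,[*inch(P,*l[:2]),l[2]]).round(0))
o=sensors.observe();print(o["t"],o["ee_pos"],o["ft_force"])
E
```

```text
(0.05, 0.038, 0) [275. 140.]
(-0.05, 0.038, 0) [278. 242.]
(-0.05, -0.038, 0) [354. 242.]
(0.05, -0.038, 0) [357. 139.]
(0.045, 0.02, 0.074) [290. 152.]
(-0.045, 0.02, 0.074) [292. 263.]
(-0.045, -0.02, 0.074) [340. 263.]
(0.045, -0.02, 0.074) [342. 152.]
1.35 [ 0.49560903 -0.39162727  0.24987221] [-0.14753547 -0.54820698 -0.12765497]
```

View pics/w1.png

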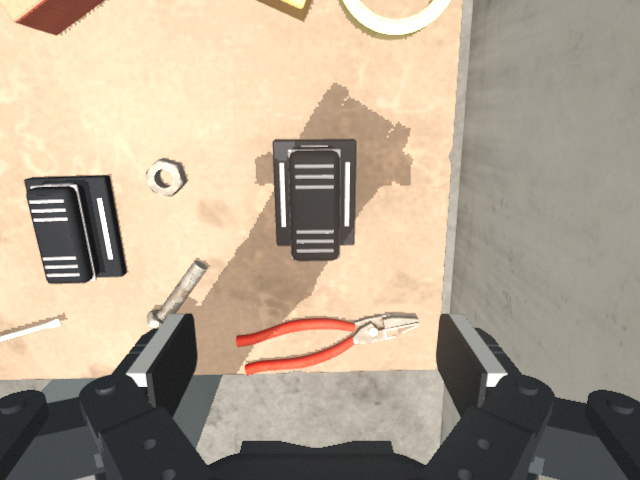

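The wrist view shows the foot at cols 274–356 with its top edge at row 139, within about 2 px of prediction. The pose is confirmed, so I'll grasp.

```bash
python3 - <<'E'
from station import *
from h import *
import pickle,cv2
C,P=pickle.load(open("fit.pkl","rb"))
p=P[:2]+[.0005,0]
def st(n):
    o=sensors.observe();print(n,round(o["t"],2),o["ee_pos"].round(4),o["ft_force"].round(1),round(o["width"],3),o["finger_force"])
ctrl.wait(.2);st("settled")
ctrl.line_to([*p,.044],v=.12,force_limit=15);st("down")
jaws.close_gripper();st("closed")
ctrl.line_to([*p,.16],v=.12);ctrl.wait(.2);st("lift")
ctrl.goto([*inch(C,-.072),.16],rot(C[2]));ctrl.wait(.3);st("above")
e=sensors.observe();print("want",inch(C,-.072),e["ee_rot"].round(3).tolist())
for n in("wrist","side"):
    c=eyes.capture(n);pickle.dump(c,open(f"{n}2.pkl","wb"));cv2.imwrite(f"pics/{n}2.png",np.clip(c["img"]*1.5,0,255).astype(np.uint8))
E
```

```text
settled 1.55 [ 0.4965 -0.3908  0.2499] [-0.  -0.1 -1. ] 1.001 0.0
down 3.42 [ 0.4984 -0.3899  0.0447] [-0.3 -0.2 -0.4] 0.996 0.0
closed 3.91 [ 0.4981 -0.3899  0.0444] [-1.1 -0.   3.8] 0.459 62.014886140823364
lift 5.22 [ 0.4976 -0.3894  0.1592] [ 0.8 -0.5 -4.6] 0.456 61.094781160354614
above 7.4 [0.487  0.1274 0.16  ] [ 0.4 -0.4 -4.6] 0.457 61.04956269264221
want [0.48679797 0.12785625] [[0.996, 0.093, 0.0], [0.093, -0.996, -0.0], [0.0, 0.0, -1.0]]
```

View pics/wrist2.png

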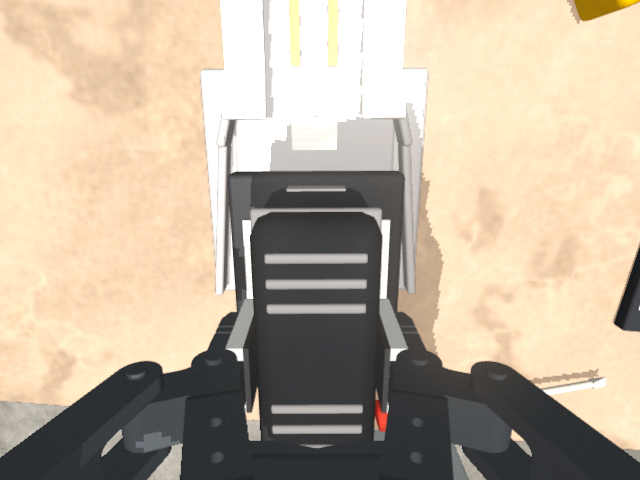

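View pics/side2.png

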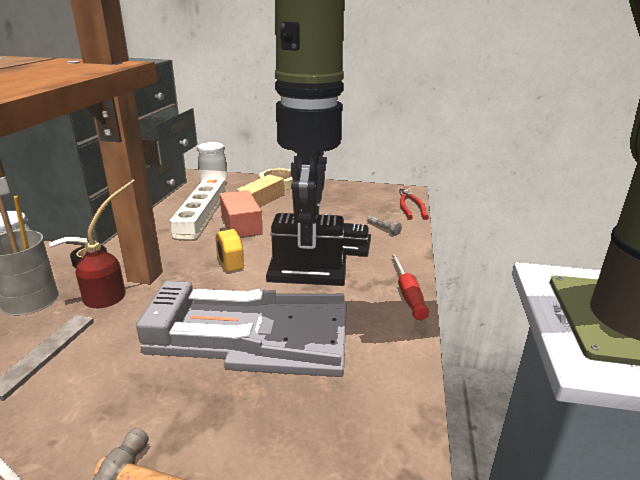

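Wrist: lip inner edges at cols 267/362, lip outer edges 222/406 at row 118, and catch at cols 292–338, rows 121–150. I'll check these against the fit.

```bash
python3 - <<'E'
from h import *
import pickle
C,P=pickle.load(open("fit.pkl","rb"));c=pickle.load(open("wrist2.pkl","rb"))
for n,l in dict(lipL=(0,.029,.042),lipR=(0,-.029,.042),lip20L=(.04,.029,.044),lip20R=(.04,-.029,.044),catchBL=(-.001,.015,.023),catchBR=(-.001,-.015,.023),catchFL=(-.022,.015,.016),catchFR=(-.022,-.015,.016)).items(): print(n,w2px(c,[*inch(C,*l[:2]),l[2]]).round(1))
p=inch(C,-.072)
print([w2px(c,[*inch([*p,C[2]],*l[:2]),l[2]]).round(1).tolist() for l in[(.05,.038,.128),(.05,-.038,.128)]])
E
```

```text
lipL [270.5 118.6]
lipR [365.9 118.4]
lip20L [267.7  46.1]
lip20R [368.6  45.9]
catchBL [295.1 119.9]
catchBR [341.  119.8]
catchFL [296.1 151.8]
catchFR [340.  151.7]
[[229.4, 174.6], [408.5, 174.3]]
```

Charger is about 1.2 mm further to +y than fitted, relative to the pack; x and yaw agree. I'll correct that, set down and slide.

```bash
python3 - <<'E'
from station import *
from h import *
import pickle,cv2
C,P=pickle.load(open("fit.pkl","rb"))
C[:2]=inch(C,0,.0012);pickle.dump((C,P),open("fit2.pkl","wb"))
def st(n):
    o=sensors.observe();d=o["ee_pos"][:2]-C[:2];c,s=np.cos(C[2]),np.sin(C[2])
    print(n,round(o["t"],2),"chg",(1000*np.array([c*d[0]+s*d[1],-s*d[0]+c*d[1],o["ee_pos"][2]])).round(1),o["ft_force"].round(1),round(o["width"],3))
ctrl.line_to([*inch(C,-.072),.072],v=.1,force_limit=15);st("near")
h=ctrl.line_to([*inch(C,-.072),.0585],v=.03,force_limit=5);st(f"set {h}")
z=sensors.observe()["ee_pos"][2]+.0003
for x in(-.03,.0,.02,.042):
    h=ctrl.line_to([*inch(C,x),z],v=.06,force_limit=20);st(f"{x} {h}")
    if h:break
else:
    h=ctrl.line_to([*inch(C,.062),z],v=.03,force_limit=20);st(f"end {h}");ctrl.wait(.3);st("rest")
c=eyes.capture("wrist");cv2.imwrite("pics/wrist3.png",c["img"])
E
```

```text
near 8.53 chg [-71.5   0.   72.5] [ 0.1  0.2 -4.5] 0.453
set True 8.96 chg [-71.8  -0.1  60.3] [-0.8  0.1  6.1] 0.46
-0.03 False 9.82 chg [-30.4  -0.   60.4] [ 0.  -0.1 -2.1] 0.456
0.0 False 10.47 chg [-0.3 -0.1 60.4] [-0.7  0.  -2.3] 0.458
0.02 False 10.95 chg [19.9 -0.1 60.4] [-0.9 -0.2 -1.9] 0.459
0.042 False 11.47 chg [41.9 -0.1 60.4] [ 0.4 -0.6 -1.9] 0.462
end False 12.28 chg [58.5  0.1 60.7] [-8.6 -0.7  7.1] 0.454
rest 12.58 chg [58.5  0.1 60.7] [-9.1 -0.1  7.4] 0.459
```

View pics/wrist3.png

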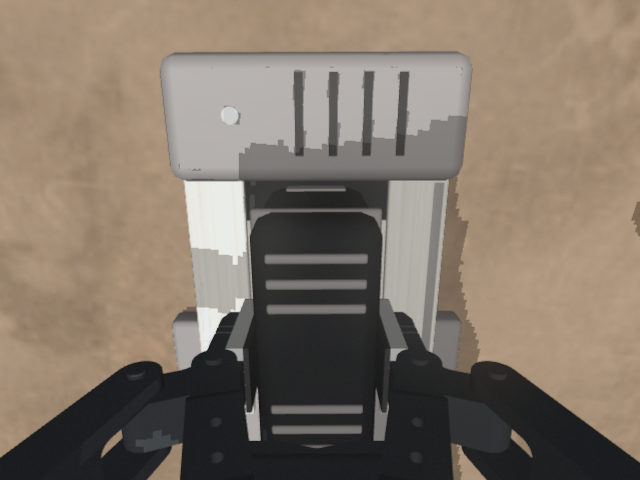

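The pack's leading edge is against the housing face (row ~180), centred between the lips, with about 9 N of contact force. I'll release, retreat straight up and check the catch.

```bash
python3 - <<'E'
from station import *
from h import *
import pickle,cv2
C,P=pickle.load(open("fit2.pkl","rb"))
jaws.ungrasp();ctrl.wait(.2)
e=sensors.observe()["ee_pos"]
ctrl.line_to([e[0],e[1],.2],v=.12)
ctrl.line_to([*inch(C,-.08),.24],v=.2);ctrl.wait(.3)
w=eyes.capture("wrist");s=eyes.capture("side");o=sensors.observe();print(o["t"],o["ft_force"].round(1))
u,v=w2px(w,[*inch(C,.0),.02]);print("catch px",u,v)
for l in[(.007,.038,.028),(.007,-.038,.028),(-.001,.015,.023),(-.001,-.015,.023),(-.022,.015,.016)]: print(l,w2px(w,[*inch(C,*l[:2]),l[2]]).round(0))
u,v=int(u),int(v)
a=cv2.resize(w["img"][max(v-80,0):v+60,u-100:u+100],(800,560),interpolation=cv2.INTER_CUBIC)[:, :]
b=cv2.resize(s["img"][230:390,130:360],(575,400),interpolation=cv2.INTER_CUBIC)
cv2.imwrite("pics/w4.png",np.clip(a*1.2,0,255).astype(np.uint8));cv2.imwrite("pics/s4.png",b)
E
```

```text
15.9583 [-0.9 -0.6 -0.6]
catch px 318.1951205083085 107.36022766675788
(0.007, 0.038, 0.028) [272.  98.]
(0.007, -0.038, 0.028) [365.  98.]
(-0.001, 0.015, 0.023) [300. 109.]
(-0.001, -0.015, 0.023) [336. 109.]
(-0.022, 0.015, 0.016) [301. 134.]
```

View pics/w4.png

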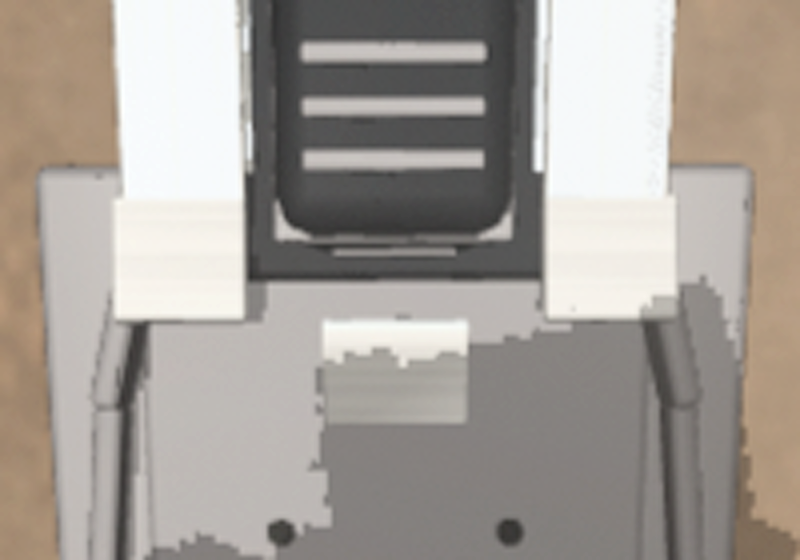

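View pics/s4.png

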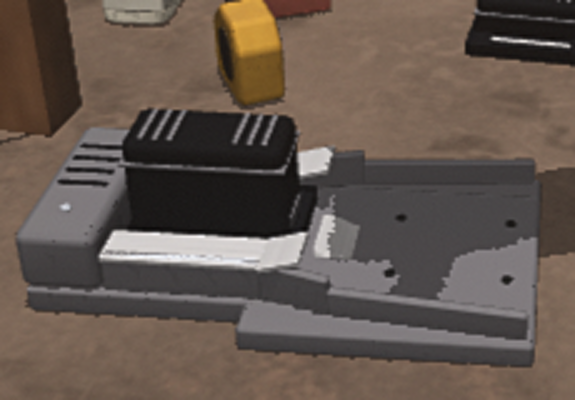

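The pack's rear foot edge is at image row ~96.5 (98 predicted for home). The catch wedge is fully clear behind the foot and shows its ramp, so it is up. The robot is clear of everything, so I'll hand the job in.

```bash
python3 -c "
from station import ctrl
print(ctrl.sign_off())"
```

```text
the job is handed in; nothing more can be done
None
```

The tall pack is in the charger against the end housing with the catch up behind it and the gripper clear; the low pack was not touched, and I handed the job in at about 16 s.

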